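# Index the two-lane choke station

## Robot

A 7-joint arm with a two-finger parallel gripper is mounted at the origin on a cart in front of the work surface, level with it; the furniture and walls round the work are solid. World frame = base frame: x ahead of the robot, y to its left, z up, the work surface at z = 0. Lengths are in mm, angles in rad, forces in N, time in s.
With the tool pointing down it reaches from about 400 to 850 mm from the base axis. Payload 4.4 kg.
Tool frame: the origin (TCP) lies between the finger pads; the fingertips stand 8 mm ahead of it and the grasp point (between the pads) lies 11 mm behind it; z points along the fingers, y is the line along which they close (so a half turn about z gives the same grasp; the last joint's range is limited). The gripper opens to 94 mm and grips with 3 to 60 N. Pads are 16 mm wide; open, the fingers measure 119 mm over their backs; the gripper's body (75 mm by 177 mm) begins 78 mm behind the grasp point.
Start: joints at [1.183, 0.628, 0.038, 1.517, -0.027, 0.996, -0.02], TCP at [205.607, -616.639, 213.478] pointing down, gripper open.
Joint ranges: [-3.06, 3.06], [-0.37, 2.12], [-1.25, 1.32], [0.18, 2.47], [-1.1, 4.24], [0.23, 1.98], [-2.94, 2.94]. Speed limits (rad/s): [2.57, 2.57, 3.14, 3.14, 3.14, 3.14, 3.14].

## Interface

Orientations are given as a rotation vector (axis times angle).
In Python, from bench import bot gives the robot as it stands.
- The arm moves only by the tool move_arm, never from a script. Its argument "rows" is one flat list of numbers, 4 for each row, row after row: the shift along the tool's x, y, z normalised to -1 to 1, where 1 is 0.5 m, then the turn about the tool's z normalised to -1 to 1, where 1 is 0.5 rad. In form: [dx, dy, dz, yaw, dx, dy, dz, yaw, ...]. A call has 1 to 20 rows; each row is the pose to reach, as a shift and turn from the pose commanded when the call began, along the tool's axes at that moment; what a row does not reach only later rows make up. A row lasts 1/8 s, in which the tool goes at most 62.5 mm and 10.7 degrees, less where a joint would pass 70% of its speed; a pose out of reach is approached as far as the arm can. A call with a number of a shift or a turn outside -1 to 1 is refused whole. A call with a gripper value outside its range is refused whole. "jaw" is the gripper's target within -1 to 1 (shut at 1, half-way at 0, fully open at -1), set as the call begins (left out, the last holds). The fingers move at their own pace and stop on an object; "force" is the grip in N (left out, the last holds). Time passes only in rows, so rows that repeat a pose let the fingers close. It gives the time, the measured TCP pose, the force, the opening and the grip force at its end, in the units of the state.
- bot.observe(): the state, without advancing time (a new reading comes with each control period).
- bot.read_camera(name): name is "side" or "top" or "wrist"; returns a dict with "color" (480x640x3 uint8, blue, green, red), "z_map" (480x640 float32, mm along the optical axis (not along the pixel's ray), 0 where there is no reading), "fx", "fy", "cx", "cy" (pixels), "R" (3x3) and "t" (3): a world point X has camera coordinates R X + t; the wrist camera has in their place "mount" (4x4, takes a point from camera to tool coordinates, whose origin is the TCP and whose axes are the flange's). Camera axes: x right, y down, z forward; pixel columns grow to the right and rows downward; lengths in mm; the calibration is good to about 2 mm. A picture is of the moment at which its call begins: read the wrist's pose just before it.
- bot.job_done(): hands the job in; it is judged then, once.
Trained networks look in a picture, given as the dict that the camera call returned (one of the last four; its "shot" number tells which), for a name from the list of things; names that differ only in an ending like _2 or _b are one class to them, and where a whole thing is asked for, a point or a joint stands for the part that bears it (a point fixed in the world has none). Each returns a list of dicts, best first, with "conf" (0 to 1); they miss things now and then, are a little off and sometimes report something else, mostly with a low value. They report only what shows in the picture. A call takes as long as a camera call. They do not tell look-alikes from the thing itself.
- bot.regions_of(query, picture): "pixels" (480x640 bool, what is visible of it) and "bbox" ([centre column, centre row, width, height] in pixels, round what is visible of it).
The state is a dict: "clock": time; "qpos": joint angles; "dq": joint speeds; "joint_torque": joint torques, N m; "eef_pos": TCP position; "ee_rot": TCP orientation; "ft_force": force on the tool from outside, world axes, zero at the start; "torque": the same for the moment, N m; "width": opening from 0.0 (shut) to 1.0 (fully open); "gripper_force": force on a finger pad.
Only numpy, scipy, OpenCV 4.12 (cv2) and the standard library are available. Lean on these libraries where they do the work, as an engineer would, in place of code of your own. Each camera call takes 0.05 s, during which the arm holds its last target. There are 200 camera calls.

## Task

On the two-lane slide station, hook a fingertip behind the lip of the carrier that holds the copper-wound choke and draw it out along its rail to its front stop, and push the other carrier, the one with the bare ring core, fully home by its lip. Use the fingers only to hook and push: do not pinch the lips, do not touch or lift the choke or the core, which must stay lying flat in their nests, and leave the spool, the tape roll and the spare choke beside the station where they are.

Things in the scene. Friction and masses are not known exactly. Their poses are not given: they have to be found in the camera images.
- dock: The slide station, fixed to the table: aluminium base 180 x 166 mm with three steel guide rails and a black contact block at its back; nothing on it is over 50 mm high. Origin on the table, amid the two lanes; +x to its back, -x to its front, toward the robot, where carriers come out; lane centres at y = +37.5 (left) and -37.5 mm (right). Its place and yaw vary.
- carrier_left (a joint): How far the left carrier stands out along its rail, m: 0 = home against the contact block, 0.090 = out against its front stop. Slides stiffly (about 1.5 N friction plus some drag), stays where it is left, cannot be lifted off. It is a flat grey plate 130 x 60 mm, upper face 15 mm above the table, with a steel lip across its front end and a round black nest near its back.
- hook_left: Inner (back) half of the left carrier's upright steel lip, to hook a fingertip behind. The whole lip: flat, 38 mm wide (y), 6 mm thick (x), top 45 mm above the table. Origin amid its thickness and width, 30 mm above the table; +x to the station's back, hooking face at x = +3 mm. Behind it are 70 mm of clear plate before the nest, open at both sides (rail caps 21 mm above the table).
- face_left: Outer (front) half of the same lip of the left carrier: same origin and axes; its face looks to -x, 3 mm from the origin, and is the face to push on.
- nest_left (a point): Centre of the floor of the left carrier's nest, 15 mm above the table, 97.5 mm behind the lip's origin. The nest is a ring of 41 mm inner diameter, 49 mm outer diameter, 7 mm high.
- carrier_right (a joint): How far the right carrier stands out along its rail, m: 0 = home against the contact block, 0.090 = out against its front stop. Slides stiffly (about 1.5 N friction plus some drag), stays where it is left, cannot be lifted off. It is a flat grey plate 130 x 60 mm, upper face 15 mm above the table, with a steel lip across its front end and a round black nest near its back.
- hook_right: Inner (back) half of the right carrier's upright steel lip, to hook a fingertip behind. The whole lip: flat, 38 mm wide (y), 6 mm thick (x), top 45 mm above the table. Origin amid its thickness and width, 30 mm above the table; +x to the station's back, hooking face at x = +3 mm. Behind it are 70 mm of clear plate before the nest, open at both sides (rail caps 21 mm above the table).
- face_right: Outer (front) half of the same lip of the right carrier: same origin and axes; its face looks to -x, 3 mm from the origin, and is the face to push on.
- nest_right (a point): Centre of the floor of the right carrier's nest, 15 mm above the table, 97.5 mm behind the lip's origin. The nest is a ring of 41 mm inner diameter, 49 mm outer diameter, 7 mm high.
- choke: Copper-wound ring choke, loose in one of the two nests (which one varies). 36 x 40 mm, 28 mm high with its wire ends; origin at the centre of its underside, z up.
- core: Bare green ring core without winding, loose in the other nest. 34 mm diameter, 13 mm high; origin at the centre of its underside, z up.
- spool: Solder spool standing on the table at the station's right side, 55 mm diameter, 40 mm high; origin under its centre. Leave alone.
- tape_roll: Roll of tape lying on the table at the station's right side, 62 mm diameter, 18 mm high; origin under its centre. Leave alone.
- spare_choke: Spare copper-wound choke lying on the table to the right ahead of the station, not in a nest, 36 x 40 x 26 mm; origin under its centre. Leave alone.
Things that resemble listed ones, but are neither listed nor needed, are in the scene too. Leave any purple look-alike of the core alone.

How it is judged (in metres and radians):
At the end, for the whole second after the job is handed in: The carrier with the wound choke stands out at its front stop (joint above 0.085 m), the carrier with the bare core is home (below 0.004 m), choke and core each lie flat in their own nest (within 8 mm of its centre, at rest) (((horizontal distance between choke and nest_left below 0.008 m and horizontal distance between core and nest_right below 0.008 m and value of joint carrier_left above 0.085 m and value of joint carrier_right below 0.004 m) or (horizontal distance between choke and nest_right below 0.008 m and horizontal distance between core and nest_left below 0.008 m and value of joint carrier_right above 0.085 m and value of joint carrier_left below 0.004 m)) and height (world z) of each of choke, core below 0.02 m and angle between each of choke, core's own z axis and vertical below 0.15 rad and linear speed of each of choke, core below 0.02 m/s and velocity of joint carrier_left between -0.01 and 0.01 m/s and velocity of joint carrier_right between -0.01 and 0.01 m/s); the robot touches nothing.
It fails at once if a lip is pinched (fingers press on its front and its back at once) ((contact force between the fingers and hook_left above 1.5 N and contact force between the fingers and face_left above 1.5 N) or (contact force between the fingers and hook_right above 1.5 N and contact force between the fingers and face_right above 1.5 N)).
It fails at once if the choke or the core is touched by the robot (contact force between any of the fingers, the arm and choke above 1 N or contact force between any of the fingers, the arm and core above 1 N).
It fails at once if the choke or the core is lifted (height (world z) of any of choke, core above 0.027 m).
It fails at once if the spool, tape roll or spare choke beside the station is disturbed (distance of any of spool, tape_roll, spare_choke from where it was at the start of the episode above 0.02 m).
It also fails if it takes over 43 s, if anything falls off the work surface, if the arm or the gripper's body presses on something with over 40 N, if the wrist force passes 120 N, or if a joint passes its speed limit or range.

## Working session

There is one attempt and no reset: what is moved stays moved. The work goes in short steps, Python scripts to look and compute and a tool call to move; the robot and the scene stay as the last step left them, time stands still between calls to the robot, and variables do not carry over. Pictures are saved under pics/ and viewed, at most 10 in all, crops included, and the job is handed in when it is done.

Besides the shell and the picture viewer there is one more tool, called after "Call:" as a command line: name --argument value ..., lists and objects as JSON in quotes. move_arm: Moves the arm, as the interface text tells. Scaled input: -1 to 1 covers 0.5 m each way for a shift and 0.5 rad each way for a turn. Its arguments: {"type":"object","properties":{"rows":{"type":"array"},"jaw":{"type":"number"},"force":{"type":"number"}},"required":["rows"]}

```bash
mkdir -p pics
cat > h.py <<'E'
import numpy as np, cv2
from bench import bot
from scipy.spatial.transform import Rotation as Ro
def world(p,mask,st=None):
    v,u=np.nonzero(mask&(p["z_map"]>0)); z=p["z_map"][v,u]
    c=np.c_[(u-p["cx"])/p["fx"]*z,(v-p["cy"])/p["fy"]*z,z]
    if "R" in p: return (c-np.array(p["t"]))@np.array(p["R"])
    M=np.array(p["mount"]); T=c@M[:3,:3].T+M[:3,3]
    return T@Ro.from_rotvec(st["ee_rot"]).as_matrix().T+np.array(st["eef_pos"])
E
python3 - <<'E'
from h import *
s=bot.observe(); print({k:np.round(v,3) for k,v in s.items()})
p=bot.read_camera("top"); cv2.imwrite("pics/top.png",p["color"])
q=bot.read_camera("side"); cv2.imwrite("pics/side.png",q["color"])
for n in ["dock","carrier_left","carrier_right","hook_left","face_left","hook_right","choke","core","spool","tape_roll","spare_choke"]:
    for r in bot.regions_of(n,p)[:3]:
        w=world(p,r["pixels"])
        print(n,round(r["conf"],2),np.round(r["bbox"]),len(w),np.round(np.median(w,0)) if len(w) else "", np.round(np.percentile(w[:,2],95)) if len(w) else "")
E
```

```text
{'clock': np.float64(0.0), 'qpos': array([ 1.183,  0.629,  0.038,  1.518, -0.027,  0.996, -0.02 ]), 'dq': array([ 0.   ,  0.001, -0.   ,  0.   , -0.001,  0.001,  0.   ]), 'joint_torque': array([-1.0000e-03, -5.4974e+01,  1.1430e+00, -1.8664e+01, -5.2000e-02,
        2.4000e-02,  0.0000e+00]), 'eef_pos': array([ 205.419, -616.027,  212.583]), 'ee_rot': array([-3.099e+00, -5.030e-01,  1.000e-03]), 'ft_force': array([1.321, 0.047, 0.791]), 'torque': array([-0.029, -0.048, -0.005]), 'gripper_force': np.float64(0.0), 'width': np.float64(0.999)}
dock 0.55 [297. 184. 124. 125.] 5082 [ 618. -439.   20.] 44.0
carrier_left 0.86 [273. 186.  57.  69.] 1661 [ 583. -371.   15.] 35.0
carrier_right 0.65 [305. 212.  56.  69.] 1594 [ 531. -426.   15.] 39.0
carrier_right 0.54 [273. 188.  56.  70.] 1704 [ 584. -371.   15.] 35.0
hook_left 0.53 [348. 261.  33.  34.] 629 [ 448. -503.   17.] 20.0
face_left 0.48 [255. 214.  20.  17.] 77 [ 533. -344.   39.] 46.0
hook_right 0.67 [284. 167.  21.  18.] 192 [ 619. -395.   26.] 29.0
hook_right 0.33 [306. 211.  59.  70.] 1629 [ 531. -427.   15.] 39.0
choke 0.81 [314. 195.  22.  20.] 318 [ 570. -452.   28.] 31.0
core 0.73 [282. 168.  20.  18.] 190 [ 620. -393.   27.] 29.0
core 0.52 [416. 221.  23.  14.] 216 [ 521. -634.   11.] 14.0
core 0.51 [388. 172.  17.  21.] 216 [ 616. -589.   11.] 15.0
tape_roll 0.8 [348. 260.  35.  34.] 579 [ 450. -505.   17.] 20.0
spare_choke 0.64 [314. 292.  23.  21.] 243 [ 392. -443.   13.] 16.0
spare_choke 0.25 [289. 239.  11.   8.] 49 [ 484. -405.   41.] 46.0
```

```bash
python3 -c "
import cv2
a=cv2.imread('pics/top.png');cv2.imwrite('pics/tc.png',cv2.resize(a[110:320,220:450],None,fx=2.8,fy=2.8,interpolation=2))"
```

```text
(no output)
```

View pics/tc.png

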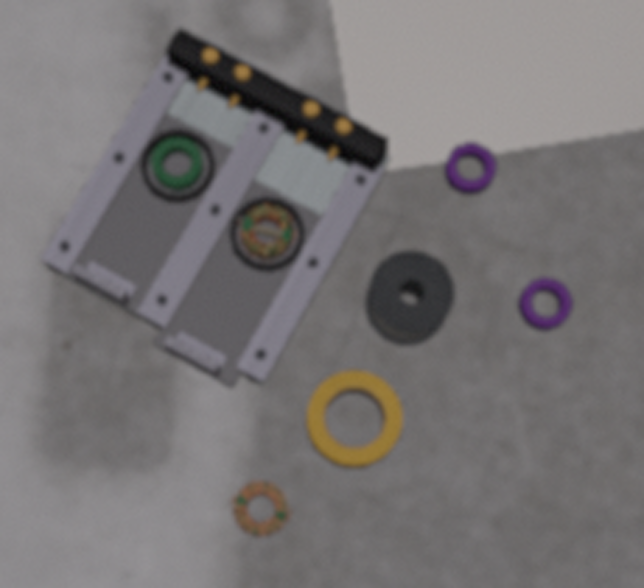

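View pics/side.png

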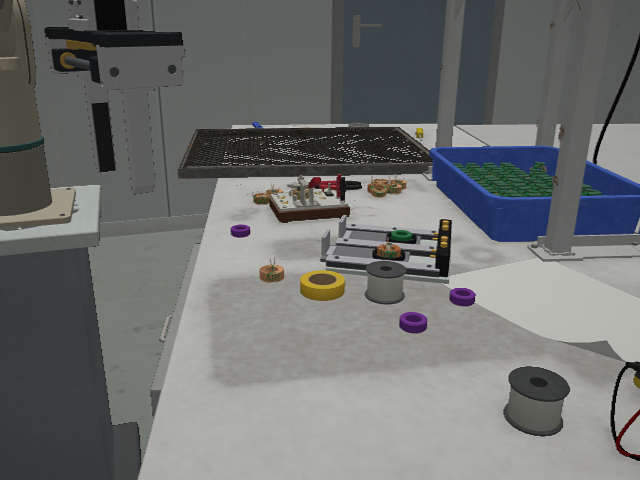

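The top crop shows the green core in the left nest (full image ~282,168) and the copper choke in the right nest (~314,195). The other candidates are ruled out:
- Purple rings at (388,172) and (416,221) are look-alikes.
- The spare choke at (314,292) lies on the table.

So I pull the right carrier out and push the left one home. Next I measure the geometry.

Run:
```python
from h import *
p=bot.read_camera("top")
full=np.ones((480,640),bool)
m=np.zeros_like(full); m[110:260,225:365]=1
w=world(p,m)
# rails/plates: min area rect of z 5..25 station points
b=w[(w[:,2]>10)&(w[:,2]<60)&(w[:,0]>440)&(w[:,0]<720)&(w[:,1]>-540)&(w[:,1]<-300)]
print("rect z>10",cv2.minAreaRect(b[:,:2].astype(np.float32)))
def lip(c): 
    d=w[(w[:,2]>36)&(w[:,2]<52)&(np.hypot(*(w[:,:2]-c).T)<35)]
    return d
for c in [(533,-344),(484,-405)]:
    d=lip(c); print(len(d),d.mean(0),cv2.minAreaRect(d[:,:2].astype(np.float32)))
blk=w[(w[:,2]>36)&(w[:,0]>600)]; print("block",len(blk),cv2.minAreaRect(blk[:,:2].astype(np.float32)))
for n in ("top","side"):
    q=bot.read_camera(n); a=world(q,full)
    k=a[(a[:,2]>60)&(a[:,2]<500)&(a[:,0]>250)&(a[:,0]<800)&(a[:,1]>-900)&(a[:,1]<-50)]
    H=np.histogram2d(k[:,0],k[:,1],bins=[np.arange(250,801,50),np.arange(-900,-49,50)])[0]
    print(n);print(H.astype(int))
```

```text
rect z>10 ((563.6314086914062, -454.5513916015625), (257.49713134765625, 191.1676025390625), 58.97119140625)
82 [ 535.66515704 -343.86288342   43.64087086] ((535.7250366210938, -344.3628845214844), (37.066062927246094, 6.5459675788879395), 58.3076171875)
85 [ 487.11267444 -402.21104437   43.1997416 ] ((487.3639831542969, -402.41717529296875), (37.2557258605957, 6.268594264984131), 59.564632415771484)
block 957 ((658.9065551757812, -460.4013977050781), (159.48681640625, 21.542675018310547), 59.26435470581055)
top
[[   0    0    0    0  538   37    0    0    0    0    0    0    0    0
     0    0    0]
 [   0    0    0    0    0    0    0    0    0    0    0    0    0    0
     0    0    0]
 [   0    0    0    0    0    0    0    0    0    0    0    0    0    0
     0    0    0]
 [   0    0    0    0    0    0    0    0    0    0    0    0    0    0
     0    0    0]
 [   0    0    0    0    0    0    0    0    0    0    0    0    0    0
     0    0    0]
 [   0    0    0    0    0    0    0    0    0    0    0    0  158  231
   208    0    0]
 [   0    0    0    0    0    0    0    0 
[... 495 characters left out ...]
  0   0   0   0   0   0   0   0   0   0   0   0   0   0   0]
 [  0   0   0   0   0   0   0   0   0   0   0   0   0   0   0   0   0]
 [  0   0   0   0   0   0   0   0   0   0   0   0   0   0   0   0   0]
 [  0   0   0   0   0   0   0   0   0   0   0   0   0   0   0   0   0]
 [  0   0   0   0   0   0   0   0   0   0   0   0  91  65  58   0   0]
 [  0   0   0   0   0   0   0   0   0   0   0   0   0  55  40   0   0]
 [  0   0   0   0   0   0   0   0   0   0   0   0   0   0   0   0   0]
 [  0   0   0   0   0   0   0   0   0   0   0   0   0   0   0   0   0]
 [  0   0   0   0   0   0   0   0   0   0   0   0   0   0   0   0   0]
 [  0   0   0   0   0   0   0   0   0 365 154 118  92   8   0   0   0]]
```

Run:
```python
from h import *
q=bot.read_camera("top"); full=np.ones((480,640),bool)
a=world(q,full); v,u=np.nonzero(full&(q["z_map"]>0))
for lo,hi,yl,yh in [(600,700,-500,-200),(500,600,-350,-150),(250,300,-750,-600)]:
    k=(a[:,2]>60)&(a[:,2]<500)&(a[:,0]>lo)&(a[:,0]<hi)&(a[:,1]>yl)&(a[:,1]<yh)
    print(k.sum(),np.percentile(u[k],[0,50,100]),np.percentile(v[k],[0,50,100]),np.percentile(a[k],[0,50,100],axis=0).round())
im=q["color"]; cv2.imwrite("pics/topf.png",im)
s=bot.observe(); print(Ro.from_rotvec(s["ee_rot"]).as_matrix().round(4))
```

```text
4978 [ 94. 254. 326.] [ 0. 12. 41.] [[ 635. -468.  397.]
 [ 657. -390.  420.]
 [ 694. -207.  445.]]
699 [143. 176. 215.] [178. 219. 228.] [[ 503. -283.   60.]
 [ 517. -210.   69.]
 [ 591. -152.  102.]]
573 [496. 526. 551.] [378. 387. 416.] [[ 250. -694.  305.]
 [ 255. -675.  344.]
 [ 264. -626.  490.]]
[[ 0.9487  0.3162  0.    ]
 [ 0.3162 -0.9487  0.    ]
 [ 0.     -0.     -1.    ]]
```

View pics/topf.png

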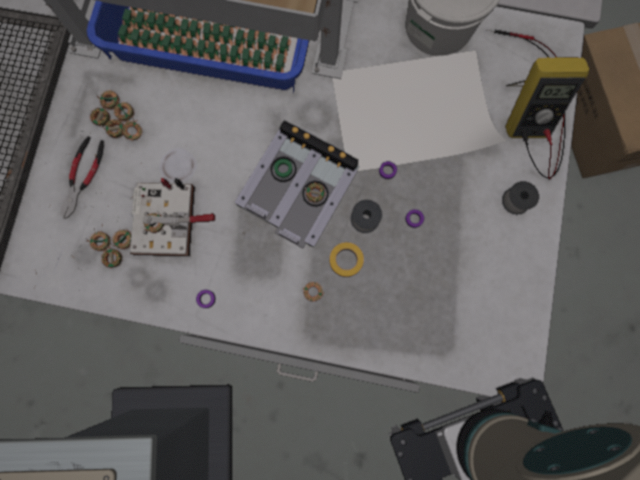

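Call:
move_arm --rows '[0.35, -0.12, 0, 0.5, 0.7, -0.244, 0, 1, 0.7, -0.244, 0, 1, 0.7, -0.244, 0, 1, 0.7, -0.244, 0, 1, 0.7, -0.244, 0, 1, 0.7, -0.244, 0, 1, 0.7, -0.244, 0, 1]' --jaw 1 --force 10

```text
clock: 1.85
eef_pos: [498.5, -390.7, 213.4]
ee_rot: [3.128, -0.279, -0.001]
ft_force: [-0.5, -0.1, -0.2]
width: 0.186
gripper_force: 0.0
```

Call:
move_arm --rows '[0, 0, 0, 0.35, 0, 0, 0, 0.714, 0, 0, 0, 0.714, 0, 0, 0, 0.714]'

```text
clock: 2.35
eef_pos: [498.1, -391.2, 213.6]
ee_rot: [3.03, -0.829, -0.0]
ft_force: [0.7, 0.3, 0.2]
width: 0.003
gripper_force: 0.0
```

```bash
cat > look.py <<'E'
from h import *
s=bot.observe(); p=bot.read_camera("wrist"); cv2.imwrite("pics/w%d.png"%p["shot"],p["color"]); print(p["shot"])
a=world(p,np.ones((480,640),bool),s)
u=np.array([.86,-.5105]); v=np.array([.5105,.86])
for n,c in [("L",(535.7,-344.3)),("R",(487.3,-402.3))]:
    e=a[:,:2]-c
    d=a[(a[:,2]>38)&(a[:,2]<52)&(abs(e@u)<70)&(abs(e@v)<30)]
    if len(d): print(n,len(d),d.mean(0).round(1),cv2.minAreaRect(d[:,:2].astype(np.float32)))
print(s["clock"],s["eef_pos"],Ro.from_rotvec(s["ee_rot"]).as_matrix().round(3).tolist(),s["ft_force"],s["width"])
E
python3 look.py; ls pics
```

```text
7
L 277 [ 537.9 -343.9   43.8] ((537.9323120117188, -343.5822448730469), (37.51311111450195, 6.064441204071045), 59.520015716552734)
R 273 [ 489.8 -401.8   43.8] ((489.52655029296875, -401.7039794921875), (37.40373229980469, 6.081912040710449), 59.4404182434082)
2.35 [ 498.10110473 -391.18866252  213.60221912] [[0.861, -0.509, -0.0], [-0.509, -0.861, -0.0], [-0.0, 0.0, -1.0]] [0.72471569 0.25276139 0.22020015] 0.0029474325200963504
side.png
tc.png
top.png
topf.png
w7.png
```

Call:
move_arm --rows '[0.066, 0.027, 0, 0, 0.066, 0.027, 0.1, 0, 0.066, 0.027, 0.2, 0, 0.066, 0.027, 0.28, 0, 0.066, 0.027, 0.33, 0, 0.066, 0.027, 0.362, 0, 0.066, 0.027, 0.362, 0, 0.066, 0.027, 0.362, 0]'

```text
clock: 3.4
eef_pos: [521.3, -419.4, 33.7]
ee_rot: [3.029, -0.83, 0.003]
ft_force: [1.2, -0.0, -0.8]
width: 0.001
gripper_force: 0.0
```

Call:
move_arm --rows '[-0.02, 0, 0, 0, -0.036, 0, 0, 0, -0.046, 0, 0, 0, -0.056, 0, 0, 0, -0.066, 0, 0, 0, -0.076, 0, 0, 0, -0.086, 0, 0, 0, -0.096, 0, 0, 0, -0.106, 0, 0, 0, -0.116, 0, 0, 0, -0.12, 0, 0, 0, -0.12, 0, 0, 0]'

```text
clock: 4.9
eef_pos: [468.4, -387.7, 32.3]
ee_rot: [-3.029, 0.831, 0.002]
ft_force: [0.4, 0.0, 0.8]
width: 0.006
gripper_force: 0.2
```

```bash
python3 look.py
```

```text
8
L 1277 [ 537.8 -344.2   43.5] ((537.864013671875, -343.1965637207031), (38.56371307373047, 6.225644588470459), 59.08224105834961)
R 917 [ 473.5 -392.7   44.9] ((500.1471862792969, -408.0049133300781), (38.09944152832031, 106.11151885986328), 59.14863204956055)
4.9 [ 468.38115859 -387.68446524   32.31172998] [[0.86, -0.51, -0.001], [-0.51, -0.86, 0.001], [-0.001, -0.0, -1.0]] [0.39637352 0.04511485 0.83559576] 0.005744574068697219
```

Call:
move_arm --rows '[-0.006, 0, 0, 0, -0.012, 0, 0, 0, -0.018, 0, 0, 0, -0.024, 0, 0, 0, -0.03, 0, 0, 0, -0.036, 0, 0, 0, -0.036, 0, 0, 0]'

```text
clock: 5.82
eef_pos: [452.8, -378.5, 32.5]
ee_rot: [-3.029, 0.831, 0.002]
ft_force: [0.4, -1.0, -1.1]
width: 0.003
gripper_force: 0.1
```

Run:
```python
from h import *
p=bot.read_camera("side"); cv2.imwrite("pics/s2.png",cv2.resize(p["color"][180:320,220:480],None,fx=3,fy=3))
s=bot.observe(); print(s["ft_force"],s["eef_pos"])
```

```text
[-0.53925101 -0.5056447  -0.25507164] [ 452.89153908 -378.49648621   32.47702244]
```

View pics/s2.png

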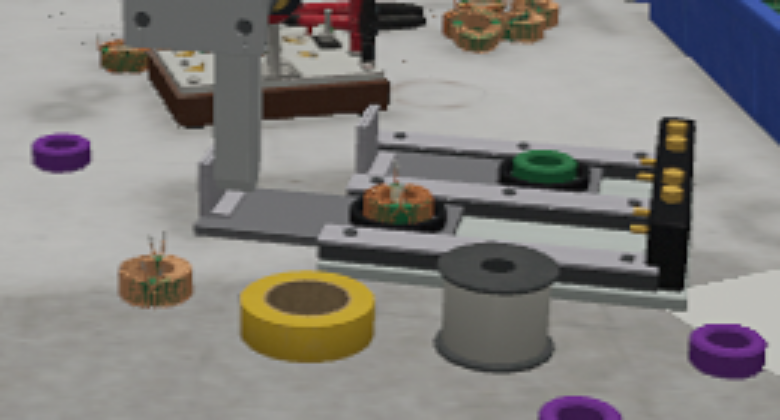

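The finger is hooked behind the right lip (crop ~205,180) and the carrier with the choke follows it, with the choke flat in its nest. I'll keep pulling until it meets the stop.

Call:
move_arm --rows '[-0.006, 0, 0, 0, -0.012, 0, 0, 0, -0.018, 0, 0, 0, -0.022, 0, 0, 0, -0.022, 0, 0, 0]'

```text
clock: 6.5
eef_pos: [450.4, -377.2, 33.4]
ee_rot: [3.025, -0.828, 0.021]
ft_force: [12.0, -7.0, -10.2]
width: 0.003
gripper_force: 6.6
```

Call:
move_arm --rows '[0.03, 0, 0, 0, 0.06, 0, 0, 0, 0.06, 0, 0, 0, 0.06, 0, -0.08, 0, 0.06, 0, -0.17, 0, 0.06, 0, -0.26, 0, 0.06, 0, -0.26, 0]'

```text
clock: 7.38
eef_pos: [470.4, -389.8, 166.0]
ee_rot: [3.027, -0.831, 0.008]
ft_force: [0.3, 0.1, -0.1]
width: 0.003
gripper_force: 0.0
```

```bash
python3 look.py
python3 - <<'E'
from h import *
s=bot.observe(); R=Ro.from_rotvec(s["ee_rot"]).as_matrix()
u=np.array([.8605,-.5095,0]); l=np.array([537.9,-343.8,34])
print("to start in front",R.T@(l-32*u-s["eef_pos"]))
p=bot.read_camera("top")
for n in ["choke","core","spare_choke","tape_roll"]:
    for r in bot.regions_of(n,p)[:2]: print(n,round(r["conf"],2),np.median(world(p,r["pixels"]),0).round())
a=world(p,np.ones((480,640),bool)); d=a[(a[:,2]>38)&(a[:,2]<52)&(a[:,0]<470)&(a[:,0]>420)&(abs(a[:,1]+375)<30)]
print(len(d),d.mean(0))
E
```

```text
10
L 395 [ 537.6 -344.    43.7] ((537.6526489257812, -343.5788269042969), (37.501617431640625, 6.2733306884765625), 59.17631530761719)
R 346 [ 442.5 -374.    43.2] ((482.78692626953125, -397.7252502441406), (38.202999114990234, 105.99190521240234), 58.8582878112793)
7.375 [ 470.44951419 -389.77634766  165.97108061] [[0.86, -0.51, 0.004], [-0.51, -0.86, -0.004], [0.006, 0.001, -1.0]] [ 0.25887804  0.11393346 -0.13342111] 0.0031637973697545303
to start in front [  3.7631793  -73.40533632 129.83793673]
choke 0.71 [ 514. -419.   28.]
core 0.73 [ 616. -589.   11.]
core 0.61 [ 521. -635.   11.]
spare_choke 0.58 [ 391. -443.   13.]
tape_roll 0.56 [ 449. -505.   17.]
79 [ 437.97217478 -371.95522744   44.15651146]
```

Call:
move_arm --rows '[0.008, -0.08, 0, 0, 0.008, -0.147, 0, 0, 0.008, -0.147, 0.08, 0, 0.008, -0.147, 0.16, 0, 0.008, -0.147, 0.23, 0, 0.008, -0.147, 0.26, 0, 0.008, -0.147, 0.26, 0, 0.008, -0.147, 0.26, 0]'

```text
clock: 8.68
eef_pos: [511.5, -328.0, 33.6]
ee_rot: [3.029, -0.831, 0.003]
ft_force: [-0.3, -0.4, -0.0]
width: 0.005
gripper_force: 0.0
```

Call:
move_arm --rows '[0.02, 0, 0, 0, 0.034, 0, 0, 0, 0.044, 0, 0, 0, 0.054, 0, 0, 0, 0.064, 0, 0, 0, 0.074, 0, 0, 0, 0.08, 0, 0, 0, 0.08, 0, 0, 0]'

```text
clock: 9.68
eef_pos: [544.0, -347.1, 32.2]
ee_rot: [-3.029, 0.831, 0.004]
ft_force: [-4.2, 2.3, 2.6]
width: 0.004
gripper_force: 2.4
```

Call:
move_arm --rows '[0.006, 0, 0, 0, 0.012, 0, 0, 0, 0.018, 0, 0, 0, 0.018, 0, 0, 0, 0.018, 0, 0, 0]'

```text
clock: 10.3
eef_pos: [544.0, -347.1, 31.5]
ee_rot: [-3.023, 0.83, 0.03]
ft_force: [-17.2, 11.6, 16.3]
width: 0.007
gripper_force: 10.6
```

Call:
move_arm --rows '[-0.02, 0, 0, 0, -0.06, 0, 0, 0, -0.08, 0, 0, 0, -0.08, 0, 0, 0, -0.08, 0, -0.1, 0, -0.08, 0, -0.2, 0, -0.08, 0, -0.3, 0, -0.08, 0, -0.36, 0, -0.08, 0, -0.36, 0]'

```text
clock: 11.42
eef_pos: [520.9, -333.6, 215.3]
ee_rot: [3.028, -0.83, 0.011]
ft_force: [0.4, -0.3, 0.2]
width: 0.009
gripper_force: 0.0
```

Run:
```python
from h import *
u=np.array([.8605,-.5095])
s=bot.observe(); p=bot.read_camera("wrist"); a=world(p,np.ones((480,640),bool),s)
def near(a,c): return a[(a[:,2]>38)&(a[:,2]<50)&(np.hypot(*(a[:,:2]-c).T)<26)].mean(0)
L=near(a,(555,-353));R=near(a,(440.5,-372.5)); print("wrist",L,R,(L-R)[:2]@u)
q=bot.read_camera("top"); b=world(q,np.ones((480,640),bool))
L=near(b,(555,-353));R=near(b,(440.5,-372.5)); print("top",L,R,(L-R)[:2]@u)
print(s["eef_pos"],s["ft_force"],s["clock"])
cv2.imwrite("pics/end.png",np.vstack([cv2.resize(q["color"][110:260,220:370],(400,400)).repeat(1,0),]))
```

```text
wrist [ 555.54358195 -353.66383579   43.76577481] [ 440.50219633 -372.30231628   43.33143541] 89.49680651222926
top [nan nan nan] [ 437.85602088 -372.18348132   43.97509555] nan
[ 520.92268296 -333.64045293  215.34763216] [ 0.42953786 -0.27281329  0.1589809 ] 11.425<stdin>:4: RuntimeWarning: Mean of empty slice.
  ret = um.true_divide(
```

View pics/end.png

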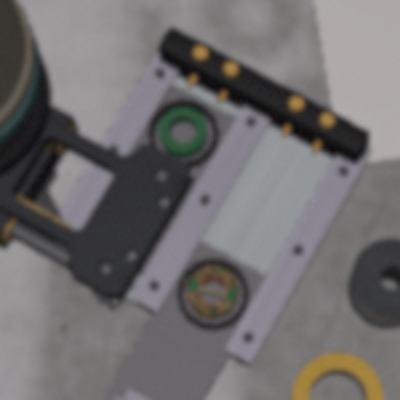

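The lips are 89.5 mm apart along the rail, against 90 mm for full travel. The picture shows the core (180,130) and the choke (212,293) flat in their nests, and the arm is clear.

```bash
python3 -c "
from bench import bot
print(bot.job_done())"
```

```text
the job is handed in; nothing more can be done
None
```

I drew the right carrier, holding the copper-wound choke, out to its front stop and pushed the left carrier, holding the bare core, fully home; the job is handed in at about 11.5 s, but no verdict came back.

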